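# Lock a slide carrier into its transport case and snap the lid shut

## Robot

A 7-joint arm with a two-finger parallel gripper is mounted at the origin on the work surface. World frame = base frame: x ahead of the robot, y to its left, z up, the work surface at z = 0. Lengths are in m, angles in rad, forces in N, time in s.
With the tool pointing down it reaches from about 0.425 to 0.825 m from the base axis. Payload 3.6 kg.
Tool frame: the origin (TCP) lies midway between the tips of the shut fingers; the grasp point (between the pads) lies 19 mm behind it; z points along the fingers, y is the line along which they close (so a half turn about z gives the same grasp; the last joint's range is limited). The gripper opens to 85 mm and grips with 20 to 120 N. Pads are 22 mm wide; open, the fingers measure 114 mm over their backs; the gripper's body (76 mm by 85 mm) begins 54 mm behind the grasp point. The pads swing forward as they close: fully open they stand 13 mm farther back than shut.
Start: joints at [1.282, 0.615, -0.013, 1.423, 0.008, 1.103, -0.04], TCP at [0.169, -0.628, 0.231] pointing down, gripper open.
Joint ranges: [-3.12, 3.12], [-0.3, 2.06], [-1.34, 1.32], [0.26, 2.42], [-1.36, 4.5], [0.01, 1.98], [-2.84, 2.84]. Speed limits (rad/s): [2.79, 2.79, 3.14, 3.14, 3.14, 3.14, 3.14].

## Interface

Orientations are given as [roll, pitch, yaw] about the fixed x, y, z axes, in that order (R = Rz(yaw) Ry(pitch) Rx(roll)).
In Python, from rig import read_state, optics, job_done gives the robot as it stands.
- The arm moves only by the tool apply_moves, never from a script. Its argument "targets" is a list that holds one entry, the list of rows, each a list of 7 numbers: the opening, from 0 (shut) to 1 (fully open), then the shift along the tool's x, y, z each as a share of 0.1 m, from -1 to 1, then the turn, a rotation vector about the tool's x, y, z each as a share of 30 degrees, from -1 to 1. A call has 1 to 8 rows; each row is the pose to reach, as a shift and turn from the pose commanded when the call began, along the tool's axes at that moment; what a row does not reach only later rows make up. A row lasts 1/8 s, in which the tool goes at most 62.5 mm and 10.7 degrees, less where a joint would pass 70% of its speed; a pose out of reach is approached as far as the arm can. A call with a number of a shift or a turn outside -1 to 1 is refused whole. A call with a gripper value outside its range is refused whole. The fingers move at their own pace and stop on an object; "squeeze" is the grip in N (left out, the last holds). Time passes only in rows, so rows that repeat a pose let the fingers close. It gives the time, the measured TCP pose, the force, the opening and the grip force at its end, in the units of the state.
- read_state(): the state, without advancing time (a new reading comes with each control period).
- optics.grab_frame(name): name is "side" or "top" or "wrist"; returns a dict with "frame" (400x640x3 uint8, red, green, blue), "range_z" (400x640 float32, m along the optical axis (not along the pixel's ray), 0 where there is no reading), "intrinsics" (3x3 intrinsics, pixels), "R" (3x3) and "t" (3): a world point X has camera coordinates R X + t. Camera axes: x right, y down, z forward; pixel columns grow to the right and rows downward; lengths in m; the calibration is good to about 2 mm. A picture is of the moment at which its call begins.
- job_done(): hands the job in; it is judged then, once.
The state is a dict: "clock": time; "q": joint angles; "joint_vel": joint speeds; "joint_torque": joint torques, N m; "eef_pos": TCP position; "eef_rot": TCP orientation; "force": force on the tool from outside, world axes, zero at the start; "ft_torque": the same for the moment, N m; "opening": opening from 0.0 (shut) to 1.0 (fully open); "grasp_force": force on a finger pad.
Only numpy, scipy, OpenCV 4.12 (cv2) and the standard library are available. Lean on these libraries where they do the work, as an engineer would, in place of code of your own. Each camera call takes 0.05 s, during which the arm holds its last target. There are 200 camera calls.

## Task

Pack the slide carrier for transport: tilt its oblong eye past the wide head of the stud inside the open case, lay it flat on the case floor so that the stud head holds it down, and let go of it. Then swing the case's lid over and press it fully shut until its catch snaps. Leave the jars and the cup standing where they are.

Things in the scene. Friction and masses are not known exactly. Their poses are not given: they have to be found in the camera images.
- case: Open-topped grey plastic case, fixed to the table, outside 212 (x) x 130 (y) x 54 (z) mm, walls and floor 6 mm thick. Origin: centre of its underside; z up; -x is the end with the stud (towards the robot, yaw within 0.2 rad). The lid is hinged along the top of its -y wall; a sprung catch bar (40 mm long along x, at x = 0) sticks out 8 mm from the +y wall, 43 mm up.
- stud (a point): Centre of the top of the T-shaped steel stud that stands on the case floor, at x -55, y 0, z 28 mm in the case frame (22 mm above the inner floor); axes as the case. Head: 46 mm along x, 12 mm along y, 6 mm thick, its underside 16 mm above the inner floor. Shank: 10 mm along x, 8 mm along y. 45 mm from the shank's centre to the inside of the -x wall.
- carrier: Loose slide carrier, 0.2 kg: aluminium plate 4 mm thick, 150 mm long in x, two glass slides on it. Origin: underside, mid-length; z up. From x -24 to +75 mm it is 80 mm wide (y); from -75 to -24 a tab 54 mm wide with the oblong eye, a through slot at x -65 to -24 mm, 22 mm wide; beyond it a 10 mm end lip. Starts flat on the table, tab (-x end) towards the robot.
- eye (a point): Centre of the carrier's oblong eye, on the underside of the plate, at x -44.5, y 0, z 0 mm in the carrier frame. Shorter than the stud head, so it cannot go on level: with the tab end about 35 degrees down, the end lip goes under the head's -x end, then the carrier is slid to +x until the lip is near the shank, and laid level.
- fin (a point): Grip point in the carrier's black upright fin, at x 10, y 0, z 22 mm in the carrier frame. The fin is 50 mm long (x), 14 mm thick (y) and rises from 4 to 40 mm above the underside; pinch it across y. Axes as the carrier.
- lid (a joint): Angle of the case lid in rad: 0 shut, 1.57 standing upright, up to 2.1 leaning outwards (to the case's -y side); starts between 1.7 and 1.95. The hinge is stiff (about 0.3 N m): the lid stays where it is left. From about 0.09 rad its steel tongue rests on the catch; pressing down near the free edge with about 10 to 18 N snaps it past, and it then stays at 0.
- lid_edge (a point): Middle of the lid's free edge, on its outer face (the top face when shut). Frame: x along the hinge (as the case's x), y from hinge to free edge, z out of the outer face. The lid is a slab 212 x 134 x 8 mm; at mid-length a tab reaches 12 mm farther in y, with a tongue hanging 22 mm below the slab.
- lid_hinge (a point): Middle of the lid's hinge axis, at x 0, y -65, z 54.5 mm in the case frame, 134 mm from the lid's free edge, on the lid's inner face; turns with the lid, axes as lid_edge.
- jar_a: Bystander: screw-capped stain jar, 62 mm wide, 100 mm high, upright; origin under its centre.
- jar_b: Bystander: second stain jar, same size; origin under its centre.
- cup: Bystander: paper cup, 76 mm wide, 85 mm high, upright; origin under its centre.

How it is judged:
On the way:
1. the carrier lies flat on the case floor, its eye locked under the stud head, let go, with the lid still open (horizontal distance between eye and stud below 0.0178 m and z of carrier in the frame of case between 0.003 and 0.0095 m and angle between the z axis of carrier and the z axis of case, either way round below 0.05 rad and linear speed of carrier below 0.02 m/s and contact force between the fingers and carrier below 0.3 N and value of joint lid above 0.6 rad), for 0.2 s.
At the end, for the whole second after the job is handed in: The lid is snapped shut (within 0.03 rad of 0); inside, the carrier lies at rest flat on the case floor (underside within 3.5 mm of it, level within 0.05 rad) with the stud's shank through its eye (eye centre within 17.8 mm of the stud, level), under the head (horizontal distance between eye and stud below 0.0178 m and z of carrier in the frame of case between 0.003 and 0.0095 m and angle between the z axis of carrier and the z axis of case, either way round below 0.05 rad and linear speed of carrier below 0.02 m/s and value of joint lid between -0.03 and 0.03 rad); the robot touches nothing.
It fails at once if the first jar is shifted more than 30 mm or tipped (distance of jar_a from where it was at the start of the episode above 0.03 m or angle between jar_a's own z axis and vertical above 0.35 rad).
It fails at once if the second jar is shifted more than 30 mm or tipped (distance of jar_b from where it was at the start of the episode above 0.03 m or angle between jar_b's own z axis and vertical above 0.35 rad).
It fails at once if the cup is shifted more than 30 mm or tipped (distance of cup from where it was at the start of the episode above 0.03 m or angle between cup's own z axis and vertical above 0.35 rad).
It also fails if it takes over 64 s, if anything falls off the work surface, if the arm or the gripper's body presses on something with over 40 N, if the wrist force passes 120 N, or if a joint passes its speed limit or range.

## Working session

There is one attempt and no reset: what is moved stays moved. The work goes in short steps, Python scripts to look and compute and a tool call to move; the robot and the scene stay as the last step left them, time stands still between calls to the robot, and variables do not carry over. Pictures are saved under pics/ and viewed, at most 10 in all, crops included, and the job is handed in when it is done.

Besides the shell and the picture viewer there is one more tool, called in YAML: its name, and indented under it one key for each argument. apply_moves: Moves the arm, as the interface text tells. Shift numbers are shares of 0.1 m and turn numbers shares of 30 degrees, none past 1 either way. Its arguments: {"type":"object","properties":{"targets":{"type":"array","items":{"type":"array","items":{"type":"array","items":{"type":"number"}}}},"squeeze":{"type":"number"}},"required":["targets"]}

```bash
mkdir -p pics; ls; python3 - <<'E'
from rig import read_state, optics
import cv2,numpy as np
s=read_state();print({k:np.round(v,3).tolist() for k,v in s.items()})
ims=[]
for n in("side","top"):
    f=optics.grab_frame(n);np.savez(f"pics/{n}0.npz",**f)
    print(n,np.round(f["intrinsics"],1).tolist(),np.round(f["R"],3).tolist(),np.round(f["t"],3).tolist())
    cv2.imwrite(f"pics/{n}0.png",f["frame"][...,::-1])
E
```

```text
pics
{'clock': 0.0, 'q': [1.281, 0.616, -0.013, 1.425, 0.008, 1.103, -0.04], 'joint_vel': [0.001, -0.001, 0.0, -0.0, 0.001, -0.0, 0.0], 'joint_torque': [-0.0, -46.921, 0.259, -17.103, 0.01, 0.01, -0.0], 'eef_pos': [0.169, -0.627, 0.23], 'eef_rot': [-3.139, 0.0, 0.263], 'force': [0.23, 0.254, 0.288], 'ft_torque': [-0.038, -0.002, 0.056], 'grasp_force': 0.0, 'opening': 1.001}
side [[364.5, 0.0, 326.8], [0.0, 364.5, 206.3], [0.0, 0.0, 1.0]] [[-0.976, -0.218, 0.002], [-0.158, 0.703, -0.693], [0.149, -0.677, -0.721]] [0.597, 0.152, 1.016]
top [[492.1, 0.0, 326.3], [0.0, 492.1, 197.8], [0.0, 0.0, 1.0]] [[-0.025, -1.0, 0.003], [-0.992, 0.024, -0.121], [0.121, -0.006, -0.993]] [-0.011, 0.645, 1.327]
```

View pics/top0.png

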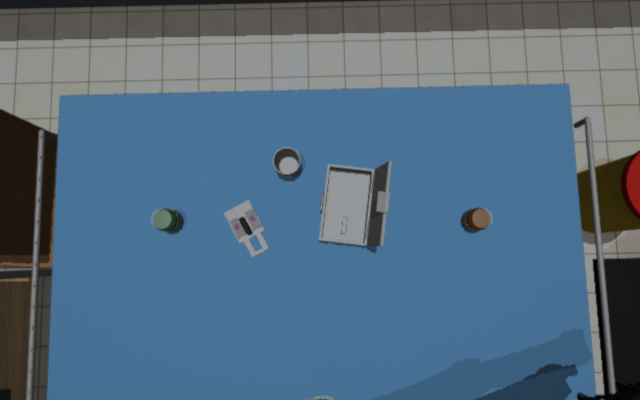

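View pics/side0.png

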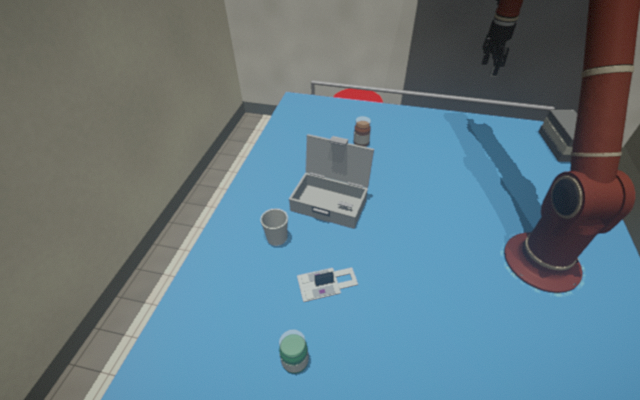

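```bash
cat > h.py <<'E'
import numpy as np, cv2
from scipy.spatial.transform import Rotation as Ro
def rays(f,u,v):
    d=np.linalg.inv(f["intrinsics"])@np.stack([u,v,np.ones_like(u)]).astype(float)
    return f["R"].T@d, -f["R"].T@f["t"]
def plane(f,u,v,z):
    d,c=rays(f,np.asarray(u,float),np.asarray(v,float)); return (c[:,None]+d*((z-c[2])/d[2])).T
def cloud(f):
    v,u=np.mgrid[:400,:640]; d,c=rays(f,u.ravel(),v.ravel())
    return (c[:,None]+d*f["range_z"].ravel()).T.reshape(400,640,3)
def pose(p,rpy): return np.array(p,float),Ro.from_euler('xyz',rpy)
def delta(cur,tgt):
    "shift (shares of .1 m) and turn (shares of 30deg) in tool axes"
    (p,r),(p2,r2)=cur,tgt
    return np.round(r.inv().apply(p2-p)/.1,3), np.round((r.inv()*r2).as_rotvec()/np.radians(30),3)
E
python3 - <<'E'
from h import *
f=dict(np.load("pics/top0.npz"));P=cloud(f);im=f["frame"].astype(int)
for z in [(100,300),(400,300)]: print("table",P[z[1],z[0]])
def rect(m,z=None):
    v,u=np.nonzero(m); q=(plane(f,u,v,z) if z is not None else P[m])[:,:2]
    (c,s,a)=cv2.minAreaRect(q.astype(np.float32)); return np.round(c,4),np.round(s,4),round(a,1),len(u)
def roi(x0,x1,y0,y1):
    m=np.zeros((400,640),bool);m[y0:y1,x0:x1]=1;return m
hsv=cv2.cvtColor(f["frame"],cv2.COLOR_RGB2HSV)
C=roi(215,280,192,265)
nb=~((hsv[...,0]>95)&(hsv[...,0]<120)&(hsv[...,1]>120))
print("carrier",rect(C&nb,.004)); fin=C&(f["frame"].max(2)<70); print("fin",rect(fin,.03), P[fin][:,2].max())
K=roi(310,400,150,260); rim=K&(P[...,2]>.047)&(P[...,2]<.062)
print("rim",rect(rim),rect(rim,.054))
fl=roi(325,372,170,242)&(P[...,2]<.03); print("floor",rect(fl,.006),P[fl][:,2].mean())
st=roi(335,355,215,236); print("heights around stud");print(np.round(P[214:238:2,336:354:2,2]*1000).astype(int))
lid=roi(360,400,150,260)&(P[...,2]>.07); q=P[lid];c=q.mean(0);w,vv=np.linalg.eigh(np.cov(q.T));print("lid",c,vv[:,0],q[:,2].max())
g=dict(np.load("pics/side0.npz"));G=cloud(g)
print("side table",G[300,200]); 
m=(g["frame"].max(2)<60);m[:260]=0;m[300:]=0;m[:,:310]=0;m[:,340:]=0
print("side fin",G[m].min(0),G[m].max(0),np.median(G[m],0))
m=np.zeros((400,640),bool);m[140:185,300:372]=1;m&=G[...,2]>.08
q=G[m];w,vv=np.linalg.eigh(np.cov(q.T));print("side lid",q.mean(0),vv[:,0],w,q.max(0),q.min(0))
for n,r in [("a",roi(150,185,205,235)),("b",roi(460,495,205,235)),("cup",roi(270,305,145,180))]:
    q=P[r&(P[...,2]>.07)];print(n,q.mean(0),q.max(0))
E
```

```text
table [ 3.78351786e-01  6.09829455e-01 -4.50504016e-06]
table [ 0.35737069 -0.22547317 -0.00135579]
carrier (array([0.5651, 0.1971]), array([0.1552, 0.0855]), 27.3, 1410)
fin (array([0.5733, 0.2005]), array([0.0514, 0.016 ]), 26.1, 103) 0.04593775738437489
rim (array([ 0.6257, -0.0795]), array([0.14  , 0.2131]), 81.4, 642) (array([ 0.6253, -0.0799]), array([0.1404, 0.2127]), 81.4, 642)
floor (array([ 0.6261, -0.0885]), array([0.1317, 0.2028]), 88.6, 2928) 0.006876210375138191
heights around stud
[[  11    8   12    3    5    5   10    4    8]
 [   5    8    4    8   24    4    6    2    9]
 [   7    5   11    5   30   31    5    2    9]
 [  11   11    4    5   29   28    3    2   11]
 [   5    6    6   11   29   30    6 1396    8]
 [   3    4   10   29   24   27    1    6    6]
 [   7    7    9   26   26    7    7    7    2]
 [   7    6    5   37   26    8    8    5   10]
 [   6   10    3   28   28    3    7    5    9]
 [   8    6    4   30   25    4    5    6    7]
 [  12    4    7    7    5    8    8    6    7]
 [   5    5    5   12    9    5    8    6    4]]
lid [ 0.60889593 -0.15884948  0.17374127] [-0.1519805  -0.98488872  0.08304303] 1.395784015455752
side table [ 0.87284364  0.31917344 -0.00155915]Traceback (most recent call last):
  File "<stdin>", line 21, in <module>
    return umr_minimum(a, axis, None, out, keepdims, initial, where)
ValueError: zero-size array to reduction operation minimum which has no identity
```

The pictures show the case at about (347,206) in the top view, with the stud at (344,225) and the lid leaning to image right. The carrier is at (247,228), with its tab towards the robot and yawed about 27°. The jars are at (167,220) and (477,219), and the cup is at (287,162). I'll fly over the case for a wrist view.

apply_moves:
  targets:
    - [[1, 1, -0.75, -0.25, 0, 0, 0], [1, 1, -0.75, -0.25, 0, 0, 0], [1, 1, -0.75, -0.25, 0, 0, 0]]

```text
clock: 0.48
eef_pos: [0.2517, -0.5249, 0.2573]
eef_rot: [-3.141, -0.004, 0.273]
force: [-0.0, 0.1, 0.3]
opening: 0.998
grasp_force: 0.0
```

apply_moves:
  targets:
    - [[1, 1, -0.75, -0.25, 0, 0, 0], [1, 1, -0.75, -0.25, 0, 0, 0], [1, 1, -0.75, -0.25, 0, 0, 0]]

```text
clock: 0.85
eef_pos: [0.3274, -0.4269, 0.2821]
eef_rot: [-3.141, -0.003, 0.273]
force: [-0.3, -0.6, -1.6]
opening: 1.0
grasp_force: 0.0
```

apply_moves:
  targets:
    - [[1, 1, -0.75, -0.25, 0, 0, 0], [1, 1, -0.75, -0.25, 0, 0, 0], [1, 1, -0.75, -0.25, 0, 0, 0]]

```text
clock: 1.23
eef_pos: [0.4036, -0.329, 0.3069]
eef_rot: [-3.141, -0.003, 0.272]
force: [-0.4, -1.4, 1.0]
opening: 0.998
grasp_force: 0.0
```

apply_moves:
  targets:
    - [[1, 1, -0.75, -0.25, 0, 0, 0], [1, 1, -0.75, -0.25, 0, 0, 0], [1, 1, -0.75, -0.25, 0, 0, 0]]

```text
clock: 1.6
eef_pos: [0.4801, -0.2306, 0.3316]
eef_rot: [-3.14, -0.003, 0.271]
force: [-0.2, -0.6, -0.1]
opening: 0.996
grasp_force: 0.0
```

apply_moves:
  targets:
    - [[1, 0.3, -0.75, 0, 0, 0, 0], [1, 0.3, -0.75, 0, 0, 0, 0], [1, 0.3, -0.75, 0, 0, 0, 0]]

```text
clock: 1.98
eef_pos: [0.4862, -0.1548, 0.331]
eef_rot: [3.141, 0.001, 0.263]
force: [0.4, -0.8, -1.3]
opening: 1.003
grasp_force: 0.0
```

```bash
python3 - <<'E'
from h import *
from rig import read_state, optics
s=read_state();print(s["clock"],s["eef_pos"],s["eef_rot"],np.round(s["q"],2))
f=optics.grab_frame("wrist");np.savez("pics/w1.npz",**f);cv2.imwrite("pics/w1.png",f["frame"][...,::-1])
print("cam",-f["R"].T@f["t"],f["R"].round(3).tolist(),f["intrinsics"][0,0])
E
```

```text
1.975 [ 0.48620628 -0.15478266  0.33098107] [3.14098002e+00 1.13530753e-03 2.62941950e-01] [ 0.37  0.31 -0.15  1.66  0.05  1.18 -1.1 ]
cam [ 0.55717167 -0.13571496  0.47364606] [[0.26, -0.966, 0.001], [-0.925, -0.249, 0.288], [-0.278, -0.076, -0.958]] 286.56140030767995
```

View pics/w1.png

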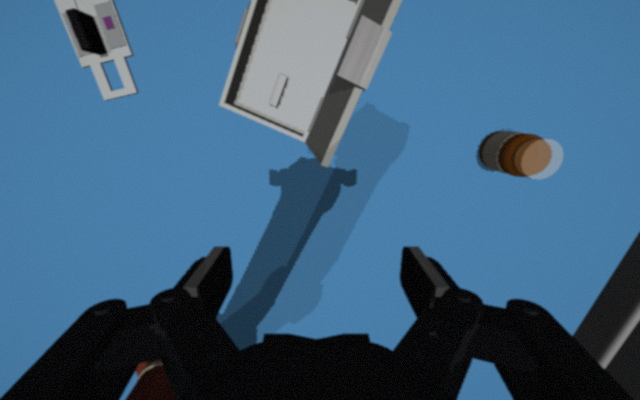

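The wrist view shows the stud head at (279,90), the near case corners at (220,103) and (305,138), the lid to their right, and the carrier's eye at (117,75) with its fin at (85,32). I'll measure these now.

```bash
python3 - <<'E'
from h import *
f=dict(np.load("pics/w1.npz"));P=cloud(f);g=f["frame"].astype(int);Z=P[...,2]
def roi(x0,x1,y0,y1):
    m=np.zeros((400,640),bool);m[y0:y1,x0:x1]=1;return m
def rect(m,z):
    m=cv2.morphologyEx(m.astype(np.uint8),cv2.MORPH_OPEN,np.ones((2,2)))>0
    n,l,st,_=cv2.connectedComponentsWithStats(m.astype(np.uint8));k=1+st[1:,4].argmax();m=l==k
    v,u=np.nonzero(m);c,s,a=cv2.minAreaRect(plane(f,u,v,z)[:,:2].astype(np.float32))
    return np.round(c,4),np.round(s,4),round(a,1),m.sum(),Z[m].mean().round(4)
print("stud",rect(roi(262,295,65,115)&(Z>.021)&(Z<.036),.028))
rim=(Z>.046)&(Z<.062)&roi(210,370,0,150)
q=P[rim]; 
for a in (-6,-7,-8,-9,-10):
    c,s=np.cos(np.radians(a)),np.sin(np.radians(a)); e=q[:,0]*c+q[:,1]*s; n=-q[:,0]*s+q[:,1]*c
    print(a,"x-min",np.percentile(e,[1,3]).round(4),"y-max",np.percentile(n,[94,97,99]).round(4), "sharp",np.histogram(n,bins=np.arange(n.min(),n.max()+.003,.003))[0].max())
nb=~((g[...,2]-g[...,0])>40)
C=roi(50,145,0,110)
print("carrier tab region",rect(C&nb,.004))
fin=roi(60,110,5,60)&(g.max(2)<55);print("fin",rect(fin,.035))
hole=cv2.inRange(f["frame"],(0,60,100),(120,200,255))>0
print("eye",rect(hole&roi(102,131,55,95),.002))
# lid plane
lid=roi(300,410,0,170)&(Z>.07)&(Z<.25);q=P[lid]
for _ in range(4):
    c=q.mean(0);w,V=np.linalg.eigh(np.cov(q.T));d=(q-c)@V[:,0];q=q[abs(d)<2*d.std()]
print("lid",c,V[:,0],w,q.max(0),len(q))
E
```

```text
stud (array([ 0.5709, -0.0752]), array([0.0124, 0.0456]), 82.0, np.int64(283), np.float64(0.0279))
-6 x-min [0.5247 0.5259] y-max [0.0516 0.0536 0.0555] sharp 306
-7 x-min [0.5255 0.5264] y-max [0.062  0.0647 0.0666] sharp 331
-8 x-min [0.5257 0.5264] y-max [0.0725 0.0758 0.0775] sharp 340
-9 x-min [0.5252 0.5262] y-max [0.0835 0.0868 0.0886] sharp 365
-10 x-min [0.5243 0.5255] y-max [0.0944 0.0975 0.0996] sharp 324
carrier tab region (array([0.5622, 0.1921]), array([0.142 , 0.0822]), 27.1, np.int64(4569), np.float64(0.012))
fin (array([0.5751, 0.1911]), array([0.0584, 0.0318]), 27.2, np.int64(956), np.float64(0.0305))
eye (array([0.5267, 0.1762]), array([0.0408, 0.0218]), 27.4, np.int64(410), np.float64(0.0039))
lid [ 0.59032416 -0.16086374  0.16265366] [-0.13130694 -0.97498235 -0.17935414] [1.03873682e-05 1.46957390e-03 2.36415985e-03] [ 0.69777741 -0.13332159  0.20236415] 4162
```

apply_moves:
  targets:
    - [[1, 0.45, -0.8, 0, 0, 0, 0], [1, 0.45, -0.8, 0, 0, 0, 0], [1, 0.45, -0.8, 0, 0, 0, 0]]

```text
clock: 2.4
eef_pos: [0.5097, -0.0652, 0.331]
eef_rot: [3.141, 0.0, 0.264]
force: [0.0, -0.9, 0.2]
opening: 1.002
grasp_force: 0.0
```

apply_moves:
  targets:
    - [[1, 0.45, -0.8, 0, 0, 0, 0], [1, 0.45, -0.8, 0, 0, 0, 0], [1, 0.45, -0.8, 0, 0, 0, 0]]

```text
clock: 2.78
eef_pos: [0.5325, 0.0231, 0.3309]
eef_rot: [3.141, 0.001, 0.263]
force: [-0.3, -1.1, -0.7]
opening: 0.999
grasp_force: 0.0
```

apply_moves:
  targets:
    - [[1, 0.45, -0.8, 0.9, 0, 0, 0], [1, 0.45, -0.8, 0.9, 0, 0, 0], [1, 0.45, -0.8, 0.9, 0, 0, 0]]

```text
clock: 3.15
eef_pos: [0.5531, 0.1123, 0.2374]
eef_rot: [-3.141, 0.008, 0.264]
force: [-0.7, -0.6, -0.1]
opening: 0.999
grasp_force: 0.0
```

apply_moves:
  targets:
    - [[1, 0.45, -0.8, 1, 0, 0, -0.4], [1, 0.45, -0.8, 1, 0, 0, -0.4], [1, 0.45, -0.8, 1, 0, 0, -0.4], [1, 0.45, -0.8, 1, 0, 0, -0.4]]

```text
clock: 3.65
eef_pos: [0.5787, 0.1985, 0.1415]
eef_rot: [3.139, 0.001, 0.469]
force: [-0.1, 1.2, -0.1]
opening: 1.001
grasp_force: 0.0
```

```bash
python3 - <<'E'
from h import *
from rig import read_state
s=read_state();print(s["clock"],s["eef_pos"],s["eef_rot"],s["force"])
print(delta(pose(s["eef_pos"],s["eef_rot"]),pose([.575,.201,.009],[np.pi,0,.475])))
E
```

```text
3.65 [0.57871203 0.19852635 0.14149699] [3.13867375e+00 6.03827317e-04 4.68694355e-01] [-0.08742029  1.18251779 -0.06204001]
(array([-0.021, -0.043,  1.325]), array([ 0.006,  0.001, -0.012]))
```

apply_moves:
  targets:
    - [[0.7, -0.02, -0.04, 0.6, 0, 0, 0], [0.7, -0.02, -0.04, 1, 0, 0, 0], [0.7, -0.02, -0.04, 1, 0, 0, 0]]
  squeeze: 70

```text
clock: 4.03
eef_pos: [0.5736, 0.2003, 0.0405]
eef_rot: [3.139, 0.004, 0.468]
force: [-0.7, 0.2, 0.7]
opening: 0.699
grasp_force: 0.0
```

apply_moves:
  targets:
    - [[0.7, 0, 0, 0.2, 0, 0, 0], [0.7, 0, 0, 0.32, 0, 0, 0], [0.7, 0, 0, 0.32, 0, 0, 0], [0, 0, 0, 0.32, 0, 0, 0], [0, 0, 0, 0.32, 0, 0, 0], [0, 0, 0, 0.32, 0, 0, 0], [0, 0, 0, 0.32, 0, 0, 0], [0, 0, 0, 0.32, 0, 0, 0]]

```text
clock: 5.03
eef_pos: [0.5745, 0.2046, 0.0103]
eef_rot: [3.141, -0.002, 0.472]
force: [-0.2, -1.6, 4.4]
opening: 0.152
grasp_force: 70.9
```

apply_moves:
  targets:
    - [[0, 0, 0, 0, 0, 0, 0], [0, 0, 0, 0, 0, 0, 0], [0, 0, 0, 0, 0, 0, 0]]

```text
clock: 5.4
eef_pos: [0.5745, 0.2046, 0.0103]
eef_rot: [3.141, -0.002, 0.472]
force: [0.2, -0.2, 6.4]
opening: 0.15
grasp_force: 70.9
```

apply_moves:
  targets:
    - [[0, 0, 0, -0.5, 0, 0, 0], [0, 0, 0, -1, 0, 0, 0], [0, 0, 0, -1, 0, 0, 0]]

```text
clock: 5.78
eef_pos: [0.5762, 0.2062, 0.1132]
eef_rot: [3.141, -0.009, 0.472]
force: [-0.2, -0.4, -2.5]
opening: 0.148
grasp_force: 70.1
```

apply_moves:
  targets:
    - [[0, 0, 0, -0.6, 0, 0, 0], [0, 0, 0, -1, 0, 0, 0], [0, 0, 0, -1, 0, 0, 0], [0, 0, 0, -1, 0, 0, 0]]

```text
clock: 6.28
eef_pos: [0.5722, 0.2039, 0.2069]
eef_rot: [-3.141, 0.005, 0.472]
force: [0.6, -0.9, -3.4]
opening: 0.154
grasp_force: 70.0
```

```bash
python3 - <<'E'
from h import *
from rig import read_state, optics
s=read_state();print(s["clock"],s["eef_pos"],s["eef_rot"],s["force"],s["opening"],s["grasp_force"])
f=optics.grab_frame("wrist");np.savez("pics/w2.npz",**f);cv2.imwrite("pics/w2.png",f["frame"][...,::-1])
E
```

```text
6.275 [0.57218947 0.203857   0.2069107 ] [-3.14126606  0.00502311  0.47240363] [ 0.59709386 -0.88317657 -3.36995625] 0.15429650547197868 70.00203967094421
```

View pics/w2.png

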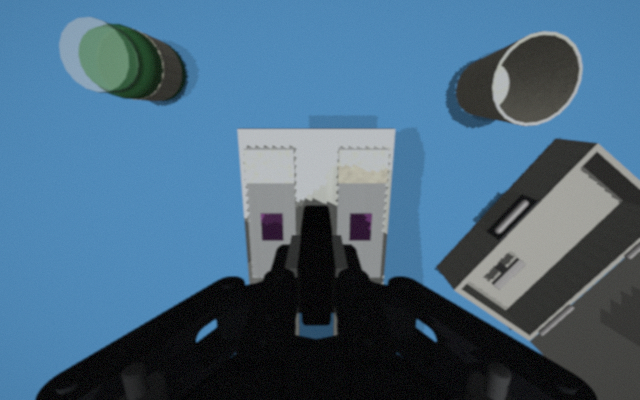

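The carrier is held, with its far edge running from (237,129) to (395,129) and the fin centred in the pads. I'll work out its position in the hand and the waypoints.

```bash
cat > plan.py <<'E'
from h import *
from rig import read_state
YAW=-.141; ST=np.array([.5709,-.0752,.0]); c,s=np.cos(YAW),np.sin(YAW)
CASE=ST+.055*np.array([c,s,0]); RC=Ro.from_euler('z',YAW)
# TCP in carrier frame
TC=np.array([.0095,0,.0100])
def tcp(lipx,lipz,deg,y=0.):
    "TCP pose for: carrier point (-65,0,0) at case x=lipx, lowest corner (-75,0,0) at case z=lipz, nose up deg"
    r=Ro.from_euler('y',-deg,degrees=True)
    o=np.array([lipx,y,0])-r.apply([-.065,0,0]); o[2]=lipz-r.apply([-.075,0,0])[2]
    o[1]=y
    R=RC*r
    p=CASE+RC.apply(o+r.apply(TC))
    return p, R*Ro.from_euler('x',np.pi)
def cur():
    st=read_state(); return np.array(st["eef_pos"]),Ro.from_euler('xyz',st["eef_rot"])
E
python3 - <<'E'
from plan import *
f=dict(np.load("pics/w2.npz"));p,r=cur()
g=f["frame"].astype(int); nb=((g[...,2]-g[...,0])<30)&(g.min(2)>60); m=np.zeros((400,640),bool);m[120:200,225:405]=1
v,u=np.nonzero(m&nb);print(u.min(),u.max(),v.min())
uu=[237,395,316];vv=[129]*3
for x in plane(f,uu,vv,p[2]-.0103+.004): print(r.inv().apply(x-p).round(4))
for a in [(-.0845,.085,35),(-.0845,.008,35),(-.063,.008,35),(-.063,.007,0)]:
    t=tcp(*a);print(a,t[0].round(4),t[1].as_euler('xyz').round(3),delta((p,r),t))
E
```

```text
238 394 129
[ 0.0651 -0.0398  0.0059]
[0.0651 0.0403 0.0059]
[0.0651 0.0003 0.0059]
(-0.0845, 0.085, 35) [ 0.5964 -0.0788  0.1417] [ 3.142 -0.611 -0.141] (array([-1.065,  2.627,  0.654]), array([-0.355,  1.141,  1.136]))
(-0.0845, 0.008, 35) [ 0.5964 -0.0788  0.0647] [ 3.142 -0.611 -0.141] (array([-1.06 ,  2.628,  1.424]), array([-0.355,  1.141,  1.136]))
(-0.063, 0.008, 35) [ 0.6177 -0.0818  0.0647] [ 3.142 -0.611 -0.141] (array([-0.884,  2.752,  1.422]), array([-0.355,  1.141,  1.136]))
(-0.063, 0.007, 0) [ 0.6367 -0.0845  0.017 ] [ 3.142  0.    -0.141] (array([-0.725,  2.862,  1.898]), array([0.003, 0.011, 1.171]))
```

apply_moves:
  targets:
    - [[0, -0.2, 0.5, 0, 0, 0, 0], [0, -0.35, 0.9, 0, 0, 0, 0], [0, -0.35, 0.9, 0, 0, 0, 0]]

```text
clock: 6.7
eef_pos: [0.5832, 0.1016, 0.2065]
eef_rot: [3.139, 0.007, 0.463]
force: [0.6, 0.6, -1.9]
opening: 0.151
grasp_force: 69.9
```

apply_moves:
  targets:
    - [[0, -0.2, 0.5, 0, 0, 0, 0], [0, -0.35, 0.9, 0, 0, 0, 0], [0, -0.35, 0.9, 0, 0, 0, 0]]

```text
clock: 7.08
eef_pos: [0.5926, 0.007, 0.207]
eef_rot: [3.14, 0.005, 0.464]
force: [-0.4, -0.3, -2.2]
opening: 0.152
grasp_force: 69.9
```

apply_moves:
  targets:
    - [[0, -0.2, 0.5, 0, 0, 0, 0.3], [0, -0.36, 0.82, 0, 0, 0, 0.6], [0, -0.36, 0.82, 0, 0, 0, 0.6], [0, -0.36, 0.82, 0, 0, 0, 0.6]]

```text
clock: 7.58
eef_pos: [0.5981, -0.0741, 0.2082]
eef_rot: [-3.139, 0.002, 0.162]
force: [-0.2, 0.3, -1.6]
opening: 0.151
grasp_force: 69.9
```

apply_moves:
  targets:
    - [[0, 0, 0, 0, 0, 0, 0.3], [0, 0, 0, 0, 0, 0, 0.57], [0, 0, 0, 0, 0, 0, 0.57], [0, 0, 0, 0, 0, 0, 0.57]]

```text
clock: 8.07
eef_pos: [0.5985, -0.0752, 0.2091]
eef_rot: [-3.141, 0.001, -0.136]
force: [-0.7, -0.5, -2.0]
opening: 0.155
grasp_force: 69.9
```

apply_moves:
  targets:
    - [[0, 0, 0, 0, 0, 0.3, 0], [0, 0, 0, 0, 0, 0.6, 0], [0, 0, 0, 0, 0, 0.9, 0], [0, 0, 0, 0, 0, 0.9, 0]]

```text
clock: 8.57
eef_pos: [0.5938, -0.0759, 0.2069]
eef_rot: [3.14, -0.462, -0.137]
force: [0.0, 1.1, -2.4]
opening: 0.153
grasp_force: 70.0
```

```bash
python3 - <<'E'
from plan import *
p,r=cur();print(p,r.as_euler('xyz'),np.round(read_state()["q"],2))
for a in [(-.0845,.085,35),(-.0845,.008,35)]: print(delta((p,r),tcp(*a)))
E
```

```text
[ 0.59375006 -0.07585511  0.20694216] [ 3.14011061 -0.46166768 -0.13739985] [ 0.1   0.41 -0.03  2.02  0.16  0.26 -1.78]
(array([-0.263,  0.025,  0.598]), array([-0.001,  0.285,  0.006]))
(array([-0.606,  0.024,  1.288]), array([-0.001,  0.285,  0.006]))
```

Joint 6 is close to its limit. Checking the geometry, a tilt of about 28° with the lip at z = 10 mm clears the head by roughly 4–5 mm, so I'll use that.

```bash
python3 - <<'E'
from plan import *
c0=cur()
for a in [(-.0845,.075,28)]: print(delta(c0,tcp(*a)))
a=tcp(-.0845,.075,28)
print(delta(a,tcp(-.0845,.03,28)),delta(a,tcp(-.0845,.01,28)))
E
```

```text
(array([-0.292,  0.025,  0.787]), array([-0.   ,  0.052,  0.006]))
(array([-0.211, -0.   ,  0.397]), array([0., 0., 0.])) (array([-0.305, -0.   ,  0.574]), array([0., 0., 0.]))
```

apply_moves:
  targets:
    - [[0, -0.15, 0.02, 0.4, 0, 0.05, 0], [0, -0.29, 0.02, 0.79, 0, 0.05, 0], [0, -0.29, 0.02, 0.79, 0, 0.05, 0], [0, -0.29, 0.02, 0.79, 0, 0.05, 0], [0, -0.29, 0.02, 0.79, 0, 0.05, 0]]

```text
clock: 9.2
eef_pos: [0.6127, -0.0808, 0.1289]
eef_rot: [3.14, -0.493, -0.139]
force: [-0.7, 1.0, -1.8]
opening: 0.148
grasp_force: 69.8
```

```bash
python3 - <<'E'
from plan import *
from rig import optics
c0=cur();print(c0[0],c0[1].as_euler('xyz'),np.round(read_state()["q"],2))
for z in (.075,.04,.01): print(delta(c0,tcp(-.0845,z,28)))
f=optics.grab_frame("side");np.savez("pics/s2.npz",**f);cv2.imwrite("pics/s2.png",cv2.resize(f["frame"][140:240,270:400,::-1],None,fx=5,fy=5,interpolation=2))
E
```

```text
[ 0.61272846 -0.08080026  0.12885342] [ 3.14018713 -0.49299217 -0.13905609] [ 0.05  0.56  0.04  2.07  0.38  0.02 -2.01]
(array([-0.119,  0.003, -0.003]), array([ 0.001, -0.008,  0.003]))
(array([-0.284,  0.003,  0.305]), array([ 0.001, -0.008,  0.003]))
(array([-0.426,  0.002,  0.57 ]), array([ 0.001, -0.008,  0.003]))
```

View pics/s2.png

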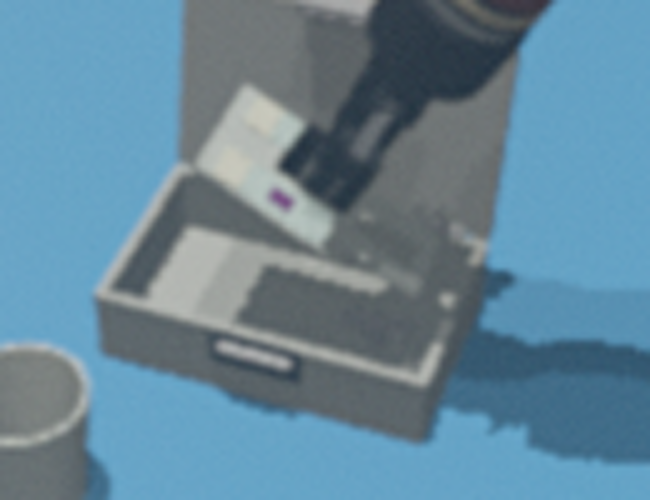

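The side picture shows the tilted tab end entering over the case. However, joint 6 is now at its limit of 0.02, so the hand can't supply this tilt. I'll set the carrier down beside the case and re-grip with the hand leaning 20° the other way. The carrier then sits nose-up relative to the hand.

```bash
python3 - <<'E'
from plan import *
c0=cur(); L=Ro.from_euler('xyz',[np.pi,0,YAW])
a=([.60,-.08,.20],L); b=(np.array([.58,.09,.20]),L)
print(delta(c0,(np.array(a[0]),L)));print(delta((np.array(a[0]),L),b))
E
```

```text
(array([ 0.225,  0.011, -0.686]), array([ 0.002, -0.942,  0.003]))
(array([-0.437, -1.655, -0.   ]), array([0., 0., 0.]))
```

apply_moves:
  targets:
    - [[0, 0.1, 0, -0.5, 0, 0, 0], [0, 0.22, 0, -0.69, 0, -0.3, 0], [0, 0.22, 0, -0.69, 0, -0.6, 0], [0, 0.22, 0, -0.69, 0, -0.94, 0], [0, 0.22, 0, -0.69, 0, -0.94, 0]]

```text
clock: 9.88
eef_pos: [0.6007, -0.0796, 0.2004]
eef_rot: [-3.139, -0.003, -0.142]
force: [-0.4, 0.0, -1.3]
opening: 0.155
grasp_force: 69.9
```

apply_moves:
  targets:
    - [[0, -0.2, -0.5, 0, 0, 0, 0], [0, -0.22, -0.83, 0, 0, 0, 0], [0, -0.22, -0.83, 0, 0, 0, 0]]

```text
clock: 10.25
eef_pos: [0.5862, 0.012, 0.2001]
eef_rot: [-3.138, -0.001, -0.132]
force: [-0.8, -0.6, -1.5]
opening: 0.151
grasp_force: 69.9
```

apply_moves:
  targets:
    - [[0, -0.2, -0.5, 0, 0, 0, 0], [0, -0.22, -0.83, 0.3, 0, 0, 0], [0, -0.22, -0.83, 0.8, 0, 0, 0], [0, -0.22, -0.83, 0.8, 0, 0, 0]]

```text
clock: 10.75
eef_pos: [0.5732, 0.0898, 0.1162]
eef_rot: [3.137, 0.008, -0.141]
force: [-1.3, -0.9, -0.9]
opening: 0.149
grasp_force: 69.8
```

```bash
python3 - <<'E'
from plan import *
c0=cur(); L=Ro.from_euler('xyz',[np.pi,0,YAW]);print(np.round(read_state()["q"],2))
print(c0[0],c0[1].as_euler('xyz'),delta(c0,(np.array([.58,.09,.0115]),L)))
E
```

```text
[ 0.01  0.66 -0.32  1.75  0.28  0.79 -2.17]
[0.57316558 0.0897789  0.11621955] [ 3.13685093  0.00841977 -0.14050897] (array([ 0.076, -0.017,  1.047]), array([0.009, 0.016, 0.001]))
```

apply_moves:
  targets:
    - [[0, 0.05, 0, 0.4, 0.01, 0.02, 0], [0, 0.05, 0, 0.8, 0.01, 0.02, 0], [0, 0.05, 0, 1, 0.01, 0.02, 0], [0, 0.05, 0, 1, 0.01, 0.02, 0], [0, 0.05, 0, 1, 0.01, 0.02, 0]]

```text
clock: 11.38
eef_pos: [0.5832, 0.0907, 0.0217]
eef_rot: [-3.135, -0.015, -0.142]
force: [-0.2, 0.3, -1.1]
opening: 0.151
grasp_force: 70.0
```

apply_moves:
  targets:
    - [[0, 0, 0, 0.05, 0, 0, 0], [0, 0, 0, 0.05, 0, 0, 0], [0.5, 0, 0, 0.05, 0, 0, 0], [0.5, 0, 0, 0.05, 0, 0, 0], [0.5, 0, 0, 0.05, 0, 0, 0]]

```text
clock: 12.0
eef_pos: [0.5816, 0.0913, 0.0149]
eef_rot: [-3.136, -0.011, -0.14]
force: [-0.5, -0.4, -0.2]
opening: 0.499
grasp_force: 0.0
```

```bash
python3 - <<'E'
from plan import *
from rig import optics
s=read_state();c0=cur();print(c0[0],c0[1].as_euler('xyz'),s["opening"],s["force"])
# regrip: tool leaning -20 deg, grasp point at z .031 above fin centre
L=Ro.from_euler('xyz',[np.pi,0,YAW]); T=RC*Ro.from_euler('y',20,degrees=True)*Ro.from_euler('x',np.pi)
p=c0[0].copy();g=np.array([p[0],p[1],.031])
t=g+T.apply([0,0,.019]); up=t-T.apply([0,0,.04]); print(t,up,T.as_euler('xyz'))
print(delta(c0,(up,T)),delta((up,T),(t,T)))
E
```

```text
[0.58161115 0.09131855 0.01488144] [-3.13611872 -0.01121831 -0.14026716] 0.49921725325823185 [-0.53005122 -0.41708317 -0.24013359]
[0.57517726 0.09223179 0.01314584] [0.58872229 0.09030918 0.05073355] [ 3.14159265  0.34906585 -0.141     ]
(array([ 0.076, -0.002, -0.358]), array([-0.01 , -0.688,  0.003])) (array([ 0. , -0. ,  0.4]), array([0., 0., 0.]))
```

apply_moves:
  targets:
    - [[0.5, 0.08, 0, -0.36, -0.01, -0.2, 0], [0.5, 0.08, 0, -0.36, -0.01, -0.5, 0], [0.5, 0.08, 0, -0.36, -0.01, -0.69, 0], [0.5, 0.08, 0, -0.36, -0.01, -0.69, 0], [0.5, 0.08, 0, -0.36, -0.01, -0.69, 0]]

```text
clock: 12.62
eef_pos: [0.588, 0.0904, 0.0507]
eef_rot: [-3.141, 0.351, -0.138]
force: [-0.2, -0.9, -0.0]
opening: 0.498
grasp_force: 0.0
```

```bash
python3 - <<'E'
from plan import *
from rig import optics
f=optics.grab_frame("wrist");np.savez("pics/w3.npz",**f);cv2.imwrite("pics/w3.png",f["frame"][...,::-1])
s=read_state();c0=cur();print(c0[0],c0[1].as_euler('xyz'),s["opening"],s["q"].round(2) if hasattr(s["q"],"round") else s["q"])
T=RC*Ro.from_euler('y',20,degrees=True)*Ro.from_euler('x',np.pi)
print(delta(c0,(np.array([.5752,.0922,.0131]),T)))
g=f["frame"].astype(int); P=cloud(f)
m=((g[...,2]-g[...,0])<30)&(g.min(2)>60)&(P[...,2]<.02)&(P[...,0]>.6)&(P[...,0]<.70)&(P[...,1]>0.03)&(P[...,1]<.16)
v,u=np.nonzero(m);q=plane(f,u,v,.004)[:,:2];l=RC.inv().apply(np.c_[q,0*q[:,0]]);
print("carrier in case-yaw frame xmax,ymin,ymax",np.percentile(l[:,0],99.5),np.percentile(l[:,1],[.5,99.5])); print("TCP",RC.inv().apply(c0[0]))
E
```

```text
[0.58796886 0.09059073 0.05102892] [-3.14134705  0.35042551 -0.13796761] 0.5034748947746289 [ 0.06  0.93 -0.39  1.44  0.2   1.16 -2.05]
(array([0.009, 0.002, 0.4  ]), array([0.002, 0.003, 0.005]))
carrier in case-yaw frame xmax,ymin,ymax 0.6292684025934825 [0.13212355 0.21144684]
TCP [0.56940282 0.17232088 0.05102892]
```

View pics/w3.png

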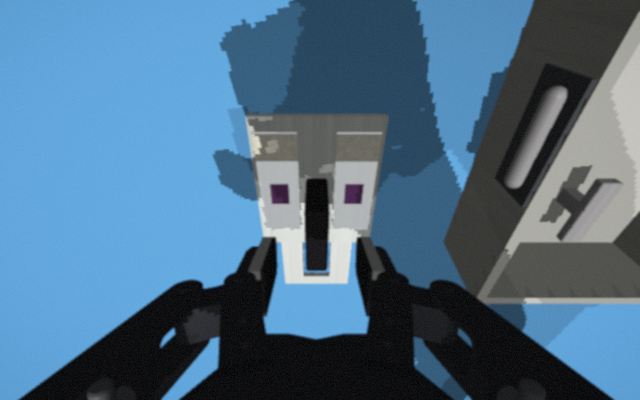

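The wrist view shows the carrier flat, with its far edge from (247,114) to (387,114) and the fin between the open pads. I'll lower and grip.

apply_moves:
  targets:
    - [[0.5, 0.01, 0, 0.2, 0, 0, 0], [0.5, 0.01, 0, 0.4, 0, 0, 0], [0.5, 0.01, 0, 0.4, 0, 0, 0], [0, 0.01, 0, 0.4, 0, 0, 0], [0, 0.01, 0, 0.4, 0, 0, 0], [0, 0.01, 0, 0.4, 0, 0, 0], [0, 0.01, 0, 0.4, 0, 0, 0]]
  squeeze: 90

```text
clock: 13.55
eef_pos: [0.5773, 0.092, 0.0141]
eef_rot: [-3.141, 0.348, -0.139]
force: [-0.2, 0.5, 5.3]
opening: 0.148
grasp_force: 89.0
```

```bash
cat >> plan.py <<'E'
# regripped: TCP and tool orientation in the carrier frame
GY=20
def tcp2(lipx,lipz,deg,y=0.):
    r=Ro.from_euler('y',-deg,degrees=True)
    o=np.array([lipx,y,0])-r.apply([-.065,0,0]); o[2]=lipz-r.apply([-.075,0,0])[2]; o[1]=y
    return CASE+RC.apply(o+r.apply(TC2)), RC*r*RG
E
python3 - <<'E'
from plan import *
s=read_state();c0=cur();print(c0[0],c0[1].as_euler('xyz'),s["opening"],s["grasp_force"],s["force"])
x=RC.inv().apply(c0[0]);TC2=np.array([x[0]-.5543,x[1]-.1718,x[2]]);RG=RC.inv()*c0[1]
print("TC2",TC2,"RG",RG.as_euler('xyz',degrees=True))
E
```

```text
[0.57731189 0.09196268 0.01414995] [-3.14062281  0.34826957 -0.13932114] 0.14768926675219637 89.0166699886322 [-0.18411137  0.45628277  5.26353336]
TC2 [0.0043588  0.00038156 0.01414995] RG [-1.79944432e+02  1.99543764e+01  9.61918652e-02]
```

```bash
cat >> plan.py <<'E'
TC2=np.array([.0044,.0002,.0141]); RG=Ro.from_euler('y',20,degrees=True)*Ro.from_euler('x',np.pi)
E
python3 - <<'E'
from plan import *
c0=cur(); u=(c0[0]+[0,0,.15],c0[1]); A=tcp2(-.0855,.080,30)
m=(A[0]*[1,0,0]+[0,c0[0][1],u[0][2]],A[1])
print(delta(c0,u));b=(np.array([A[0][0],A[0][1],u[0][2]]),c0[1]);print(delta(u,b),delta(b,A),A[0])
E
```

```text
(array([-5.12e-01, -1.00e-03, -1.41e+00]), array([0., 0., 0.]))
(array([ 0.371,  1.663, -0.136]), array([0., 0., 0.])) (array([0.11 , 0.   , 0.303]), array([-0.002,  0.998,  0.003])) [ 0.59325646 -0.07817131  0.13191096]
```

apply_moves:
  targets:
    - [[0, -0.15, 0, -0.4, 0, 0, 0], [0, -0.25, 0, -0.7, 0, 0, 0], [0, -0.25, 0, -0.7, 0, 0, 0]]

```text
clock: 13.92
eef_pos: [0.5785, 0.0921, 0.089]
eef_rot: [-3.14, 0.345, -0.139]
force: [-0.2, -0.3, -1.3]
opening: 0.153
grasp_force: 88.0
```

apply_moves:
  targets:
    - [[0, -0.15, 0, -0.4, 0, 0, 0], [0, -0.26, 0, -0.71, 0, 0, 0], [0, -0.26, 0, -0.71, 0, 0, 0]]

```text
clock: 14.3
eef_pos: [0.5777, 0.092, 0.1635]
eef_rot: [-3.14, 0.347, -0.139]
force: [0.0, -0.8, -2.2]
opening: 0.147
grasp_force: 88.0
```

apply_moves:
  targets:
    - [[0, 0.1, 0.5, -0.03, 0, 0, 0], [0, 0.19, 0.83, -0.07, 0, 0, 0], [0, 0.19, 0.83, -0.07, 0, 0, 0]]

```text
clock: 14.68
eef_pos: [0.5845, 0.0009, 0.1595]
eef_rot: [3.136, 0.354, -0.149]
force: [-0.3, 0.5, -2.0]
opening: 0.152
grasp_force: 88.2
```

apply_moves:
  targets:
    - [[0, 0.1, 0.5, -0.03, 0, 0, 0], [0, 0.19, 0.83, -0.07, 0, 0, 0], [0, 0.19, 0.83, -0.07, 0, 0, 0]]

```text
clock: 15.05
eef_pos: [0.5928, -0.0823, 0.1602]
eef_rot: [3.138, 0.354, -0.146]
force: [0.4, 0.2, -1.5]
opening: 0.148
grasp_force: 88.3
```

apply_moves:
  targets:
    - [[0, 0.1, 0, 0, 0, 0.3, 0], [0, 0.1, 0, 0, 0, 0.6, 0], [0, 0.1, 0, 0.1, 0, 1, 0], [0, 0.11, 0, 0.2, 0, 1, 0], [0, 0.11, 0, 0.3, 0, 1, 0], [0, 0.11, 0, 0.3, 0, 1, 0]]

```text
clock: 15.8
eef_pos: [0.5931, -0.0771, 0.1294]
eef_rot: [-3.141, -0.169, -0.138]
force: [0.5, 0.5, -1.2]
opening: 0.146
grasp_force: 88.2
```

```bash
python3 - <<'E'
from plan import *
from rig import optics
c0=cur();print(c0[0],c0[1].as_euler('xyz'),np.round(read_state()["q"],2))
A=tcp2(-.0855,.080,30);print(delta(c0,A))
f=optics.grab_frame("wrist");np.savez("pics/w4.npz",**f);cv2.imwrite("pics/w4.png",f["frame"][...,::-1])
# carrier in hand: corners of far edge
g=f["frame"].astype(int);P=cloud(f);
q=P.reshape(-1,3); loc=(RC*Ro.from_euler('y',-30,degrees=True)).inv().apply(q-A[0])+TC2
loc=loc.reshape(400,640,3); m=(abs(loc[...,2]-.004)<.008)&(g.min(2)>50)&(loc[...,0]>.0)&(loc[...,0]<.1)&(abs(loc[...,1])<.06)&(P[...,2]>.07)
print("xmax",np.percentile(loc[m][:,0],[97,99]),"y",np.percentile(loc[m][:,1],[1,99]),"n",m.sum())
l=loc[m];B=np.c_[l[:,:2],np.ones(len(l))];print("plane z=ax+by+c",np.linalg.lstsq(B,l[:,2],rcond=None)[0])
E
```

```text
[ 0.59308732 -0.07705402  0.12936508] [-3.1406735  -0.16936853 -0.13821116] [ 0.31  0.61 -0.33  1.84  0.38  0.58 -1.97]
(array([ 0.007,  0.011, -0.025]), array([-0.003,  0.01 ,  0.005]))
xmax [0.07238774 0.07267978] y [-0.03773981  0.04079776] n 18269
plane z=ax+by+c [-0.02407855  0.00216231  0.00324164]
```

View pics/w4.png

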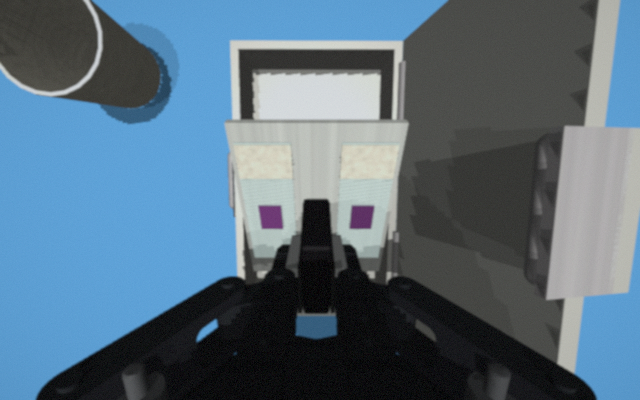

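The wrist view shows the carrier square to the case, with its far edge from (226,122) to (407,122). It measures centred, at about 29° pitch. I'll descend with the lip in the gap.

```bash
python3 - <<'E'
from plan import *
c0=cur()
for z in (.03,.011): print(delta(c0,tcp2(-.084,z,30)))
E
```

```text
(array([-0.075,  0.009,  0.476]), array([-0.003,  0.006,  0.004]))
(array([-0.108,  0.009,  0.663]), array([-0.003,  0.006,  0.004]))
```

apply_moves:
  targets:
    - [[0, 0, 0.01, 0.12, 0, 0, 0], [0, -0.04, 0.01, 0.24, 0, 0, 0], [0, -0.07, 0.01, 0.36, 0, 0, 0], [0, -0.075, 0.01, 0.48, 0, 0, 0], [0, -0.075, 0.01, 0.48, 0, 0, 0]]

```text
clock: 16.48
eef_pos: [0.5938, -0.0794, 0.0809]
eef_rot: [3.142, -0.17, -0.139]
force: [-0.2, 0.8, -2.8]
opening: 0.144
grasp_force: 88.2
```

```bash
python3 - <<'E'
from plan import *
c0=cur();print(np.round(read_state()["q"],2))
for a in [(-.084,.011,30),(-.075,.011,30),(-.063,.011,30)]: print(delta(c0,tcp2(*a)))
E
```

```text
[ 0.27  0.68 -0.28  1.88  0.42  0.47 -2.01]
(array([-0.023, -0.011,  0.178]), array([-0.   ,  0.008,  0.003]))
(array([ 0.066, -0.011,  0.194]), array([-0.   ,  0.008,  0.003]))
(array([ 0.184, -0.011,  0.214]), array([-0.   ,  0.008,  0.003]))
```

apply_moves:
  targets:
    - [[0, -0.02, -0.01, 0.09, 0, 0, 0], [0, -0.02, -0.01, 0.18, 0, 0, 0], [0, -0.02, -0.01, 0.18, 0, 0, 0]]

```text
clock: 16.85
eef_pos: [0.5953, -0.0786, 0.0634]
eef_rot: [3.141, -0.171, -0.139]
force: [-0.4, -1.2, -2.0]
opening: 0.144
grasp_force: 88.2
```

```bash
python3 - <<'E'
from plan import *
from rig import optics
c0=cur()
for a in [(-.075,.011,30),(-.063,.011,30)]: print(delta(c0,tcp2(*a)))
f=optics.grab_frame("side");P=cloud(f);np.savez("pics/s3.npz",**f);cv2.imwrite("pics/s3.png",cv2.resize(f["frame"][150:240,280:390,::-1],None,fx=6,fy=6,interpolation=2))
E
```

```text
(array([ 0.082, -0.001,  0.019]), array([-0.   ,  0.006,  0.003]))
(array([ 0.2  , -0.001,  0.039]), array([-0.   ,  0.006,  0.003]))
```

View pics/s3.png

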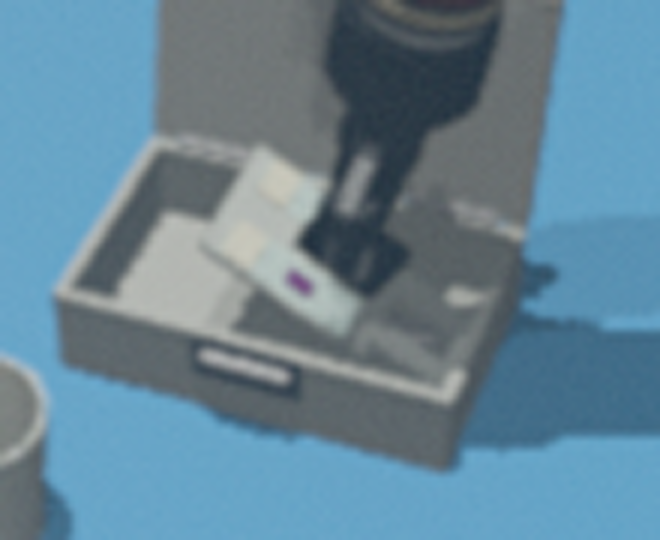

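No contact forces, and the tab is down in the case beside the stud. I'll slide to +x.

apply_moves:
  targets:
    - [[0, 0.05, 0, 0.03, 0, 0, 0], [0, 0.1, 0, 0.04, 0, 0, 0], [0, 0.15, 0, 0.05, 0, 0, 0], [0, 0.2, 0, 0.055, 0, 0, 0], [0, 0.2, 0, 0.055, 0, 0, 0]]

```text
clock: 17.52
eef_pos: [0.6168, -0.0816, 0.0624]
eef_rot: [-3.141, -0.174, -0.14]
force: [-0.1, -0.5, -1.9]
opening: 0.149
grasp_force: 88.2
```

```bash
python3 - <<'E'
from plan import *
c0=cur()
for a in [(-.062,.009,30),(-.062,.0085,20),(-.062,.008,10),(-.062,.0075,3),(-.062,.0065,0)]: print(a,delta(c0,tcp2(*a)))
E
```

```text
(-0.062, 0.009, 30) (array([-0.006, -0.001,  0.014]), array([-0.001,  0.002,  0.002]))
(-0.062, 0.0085, 20) (array([ 0.046, -0.001,  0.145]), array([-0.001, -0.332,  0.002]))
(-0.062, 0.008, 10) (array([ 0.077, -0.001,  0.285]), array([-0.001, -0.665,  0.003]))
(-0.062, 0.0075, 3) (array([ 0.086, -0.001,  0.387]), array([-0.   , -0.898,  0.003]))
(-0.062, 0.0065, 0) (array([ 0.086, -0.001,  0.439]), array([-0.   , -0.998,  0.003]))
```

apply_moves:
  targets:
    - [[0, 0.02, 0, 0.08, 0, -0.17, 0], [0, 0.045, 0, 0.145, 0, -0.33, 0], [0, 0.06, 0, 0.21, 0, -0.5, 0], [0, 0.075, 0, 0.285, 0, -0.665, 0], [0, 0.075, 0, 0.285, 0, -0.665, 0]]

```text
clock: 18.15
eef_pos: [0.6292, -0.0835, 0.0342]
eef_rot: [-3.141, 0.174, -0.14]
force: [-0.2, -0.9, -2.1]
opening: 0.147
grasp_force: 88.3
```

```bash
python3 - <<'E'
from plan import *
c0=cur();print(c0[0],c0[1].as_euler('xyz'))
for a in [(-.062,.008,10),(-.062,.007,0),(-.062,.006,0)]: print(a,delta(c0,tcp2(*a)))
E
```

```text
[ 0.62922183 -0.08346746  0.03423982] [-3.14119627  0.17447856 -0.14022331]
(-0.062, 0.008, 10) (array([-0.003, -0.002, -0.014]), array([-0.   , -0.   ,  0.001]))
(-0.062, 0.007, 0) (array([ 0.057, -0.002,  0.123]), array([-0.   , -0.333,  0.002]))
(-0.062, 0.006, 0) (array([ 0.059, -0.002,  0.133]), array([-0.   , -0.333,  0.002]))
```

apply_moves:
  targets:
    - [[0, 0.02, 0, 0.04, 0, -0.11, 0], [0, 0.04, 0, 0.08, 0, -0.22, 0], [0, 0.057, 0, 0.12, 0, -0.32, 0], [0, 0.057, 0, 0.13, 0, -0.33, 0], [0, 0.057, 0, 0.13, 0, -0.33, 0]]

```text
clock: 18.77
eef_pos: [0.6312, -0.0836, 0.0219]
eef_rot: [3.142, 0.347, -0.139]
force: [-1.0, 0.9, -1.9]
opening: 0.142
grasp_force: 88.2
```

```bash
python3 - <<'E'
from plan import *
c0=cur();print(c0[0],c0[1].as_euler('xyz'),read_state()["force"],read_state()["ft_torque"])
for a in [(-.062,.006,0)]: print(a,delta(c0,tcp2(*a)))
E
```

```text
[ 0.63121187 -0.08355094  0.02194709] [ 3.14156094  0.34733061 -0.13905302] [-0.98391048  0.85799486 -1.92472035] [-0.05909327 -0.49387311  0.01495063]
(-0.062, 0.006, 0) (array([0.021, 0.   , 0.012]), array([ 0.001, -0.003,  0.003]))
```

apply_moves:
  targets:
    - [[0, 0.02, 0, 0.02, 0, 0, 0], [0, 0.03, 0, 0.035, 0, 0, 0], [0, 0.03, 0, 0.035, 0, 0, 0]]

```text
clock: 19.15
eef_pos: [0.6327, -0.0838, 0.0202]
eef_rot: [3.141, 0.349, -0.139]
force: [-2.6, 0.1, 8.6]
opening: 0.146
grasp_force: 89.7
```

apply_moves:
  targets:
    - [[0.4, 0, 0, 0, 0, 0, 0], [0.4, 0, 0, 0, 0, 0, 0], [0.4, 0, 0, 0, 0, 0, 0], [0.4, 0, 0, -0.3, 0, 0, 0], [0.4, 0, 0, -0.6, 0, 0, 0], [0.4, 0, 0, -1, 0, 0, 0], [0.4, 0, 0, -1, 0, 0, 0]]

```text
clock: 20.02
eef_pos: [0.67, -0.0885, 0.1147]
eef_rot: [-3.14, 0.34, -0.14]
force: [-0.1, -0.2, -0.2]
opening: 0.403
grasp_force: 0.0
```

apply_moves:
  targets:
    - [[0.4, 0, 0, -0.6, 0, 0.3, 0], [0.4, 0, 0, -1, 0, 0.67, 0], [0.4, 0, 0, -1, 0, 0.67, 0], [0.4, 0, 0, -1, 0, 0.67, 0]]

```text
clock: 20.52
eef_pos: [0.6997, -0.0937, 0.2043]
eef_rot: [3.141, 0.0, -0.139]
force: [0.2, -0.4, -1.1]
opening: 0.402
grasp_force: 0.0
```

```bash
python3 - <<'E'
from plan import *
from rig import optics
c0=cur();print(c0[0],c0[1].as_euler('xyz'))
f=optics.grab_frame("wrist");np.savez("pics/w5.npz",**f);cv2.imwrite("pics/w5.png",f["frame"][...,::-1])
P=RC.inv().apply(cloud(f).reshape(-1,3)-CASE).reshape(400,640,3);g=f["frame"].astype(int)
m=(g.min(2)>110)&(P[...,2]>0)&(P[...,2]<.018)&(abs(P[...,1])<.05)&(P[...,0]>-.01)&(P[...,0]<.08)
l=P[m];B=np.c_[l[:,:2],np.ones(len(l))];print("plane",np.linalg.lstsq(B,l[:,2],rcond=None)[0],len(l))
E
```

```text
[ 0.69966132 -0.0936764   0.20426713] [ 3.14093106e+00  3.17753948e-04 -1.39447520e-01]
plane [-0.00992096 -0.02208174  0.01076665] 3607
```

View pics/w5.png

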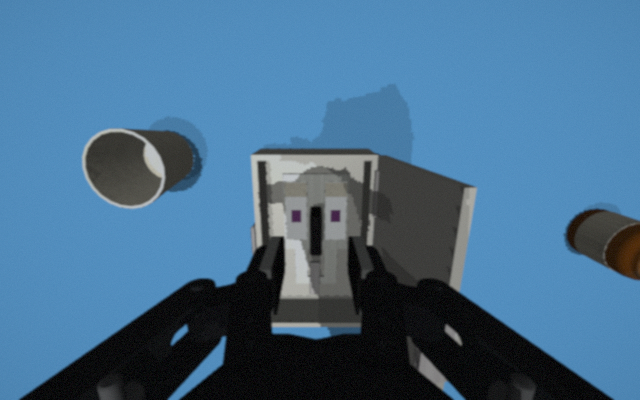

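The carrier lies flat with the stud head over its tab, around (316,262), and it has been let go. Now for the lid: I'll plan the arc in the case frame and check jar_b's clearance.

```bash
cat >> plan.py <<'E'
W=.0145; L0=RC*Ro.from_euler('x',np.pi)
def case(y,z,x=0.): return CASE+RC.apply([x,y,z]),L0
def lid(a,r=.105,push=0.):
    y=-.065+r*np.cos(a)-(.008-push)*np.sin(a)-W; z=.0545+r*np.sin(a)+(.008-push)*np.cos(a); return case(y,z)
E
python3 - <<'E'
from plan import *
f=dict(np.load("pics/top0.npz"));P=cloud(f)
m=np.zeros((400,640),bool);m[203:237,455:500]=1;q=P[m&(P[...,2]>.08)&(P[...,2]<.12)];print("jar_b case",RC.inv().apply(q-CASE).mean(0),q.mean(0))
c0=cur();A=case(-.175,.26);B=case(-.175,.15)
print(RC.inv().apply(c0[0]-CASE));print(delta(c0,A),delta(A,B))
prev=B
for a in (1.75,1.6,1.4,1.2,1.0,.8,.6,.45,.3,.2,.1):
    p=lid(a);print(a,RC.inv().apply(p[0]-CASE).round(4),delta(B,p)[0])
E
```

```text
jar_b case [-0.0004788  -0.35588262  0.09945926] [ 0.57486678 -0.43521286  0.09945926]
[ 0.07511389 -0.00027376  0.20324027]
(array([-0.755,  1.747, -0.565]), array([0.001, 0.003, 0.003])) (array([ 0. , -0. ,  1.1]), array([0., 0., 0.]))
1.75 [-0.     -0.1061  0.1564] [-0.    -0.689 -0.064]
1.6 [ 0.     -0.0906  0.1592] [ 0.    -0.844 -0.092]
1.4 [-0.     -0.0695  0.1593] [-0.    -1.055 -0.093]
1.2 [-0.     -0.0489  0.1553] [-0.    -1.261 -0.053]
1.0 [-0.     -0.0295  0.1472] [-0.    -1.455  0.028]
0.8 [-0.     -0.0121  0.1354] [-0.    -1.629  0.146]
0.6 [-0.      0.0026  0.1204] [-0.    -1.776  0.296]
0.45 [-0.      0.0116  0.1074] [-0.    -1.866  0.426]
0.3 [0.     0.0184 0.0932] [ 0.    -1.934  0.568]
0.2 [-0.      0.0218  0.0832] [-0.    -1.968  0.668]
0.1 [0.     0.0242 0.0729] [ 0.    -1.992  0.771]
```

apply_moves:
  targets:
    - [[0, -0.2, 0, -0.55, 0, 0, 0], [0, -0.75, 0, -0.56, 0, 0, 0], [0, -0.75, 0.4, -0.56, 0, 0, 0], [0, -0.75, 0.87, -0.56, 0, 0, 0], [0, -0.75, 0.87, -0.56, 0, 0, 0]]
  squeeze: 20

```text
clock: 21.2
eef_pos: [0.6124, -0.1762, 0.2582]
eef_rot: [3.138, 0.003, -0.149]
force: [0.7, 0.2, -0.1]
opening: -0.003
grasp_force: 0.0
```

apply_moves:
  targets:
    - [[0, 0, 0.5, 0, 0, 0, 0], [0, 0, 0.88, 0, 0, 0, 0], [0, 0, 0.88, 0, 0, 0, 0]]

```text
clock: 21.58
eef_pos: [0.6005, -0.2609, 0.2584]
eef_rot: [3.14, 0.002, -0.147]
force: [-1.0, 0.3, -0.2]
opening: 0.002
grasp_force: 0.0
```

apply_moves:
  targets:
    - [[0, 0, 0, 0.5, 0, 0, 0], [0, 0, 0, 1, 0, 0, 0], [0, 0, 0, 1, 0, 0, 0]]

```text
clock: 21.95
eef_pos: [0.5994, -0.2535, 0.1557]
eef_rot: [-3.137, 0.009, -0.137]
force: [-0.3, 1.0, 1.1]
opening: 0.003
grasp_force: 0.0
```

```bash
python3 - <<'E'
from plan import *
c0=cur();print(RC.inv().apply(c0[0]-CASE),c0[1].as_euler('xyz'),read_state()["q"],read_state()["opening"])
for a in (1.6,1.4,1.2,1.0): print(a,delta(c0,lid(a)))
E
```

```text
[-0.00174442 -0.17248131  0.15565795] [-3.13748075  0.00939871 -0.13695189] [ 0.58237586  0.72012005 -0.38455347  1.49373828  0.29602184  0.99580446
 -1.58759733] 0.0028122368873513826
1.6 (array([ 0.02 , -0.819, -0.032]), array([-0.008,  0.018,  0.008]))
1.4 (array([ 0.021, -1.03 , -0.033]), array([-0.008,  0.018,  0.008]))
1.2 (array([ 0.022, -1.236,  0.009]), array([-0.008,  0.018,  0.008]))
1.0 (array([ 0.024, -1.429,  0.09 ]), array([-0.008,  0.018,  0.008]))
```

apply_moves:
  targets:
    - [[0, 0.02, -0.4, -0.03, -0.01, 0.02, 0.01], [0, 0.02, -0.6, -0.03, -0.01, 0.02, 0.01], [0, 0.02, -0.75, -0.03, -0.01, 0.02, 0.01], [0, 0.02, -0.88, -0.03, -0.01, 0.02, 0.01], [0, 0.02, -1, -0.03, -0.01, 0.02, 0.01], [0, 0.02, -1, -0.03, -0.01, 0.02, 0.01]]

```text
clock: 22.7
eef_pos: [0.6184, -0.1559, 0.1641]
eef_rot: [3.138, -0.013, -0.143]
force: [-0.4, 0.2, -0.8]
opening: -0.006
grasp_force: 0.0
```

apply_moves:
  targets:
    - [[0, 0, -0.12, 0.02, 0, 0, 0], [0, 0, -0.24, 0.05, 0, 0, 0], [0, 0, -0.34, 0.09, 0, 0, 0], [0, 0, -0.43, 0.13, 0, 0, 0], [0, 0, -0.43, 0.13, 0, 0, 0]]

```text
clock: 23.32
eef_pos: [0.6244, -0.1129, 0.1502]
eef_rot: [3.138, -0.012, -0.142]
force: [0.7, -0.0, -0.0]
opening: -0.002
grasp_force: 0.0
```

```bash
python3 - <<'E'
from plan import *
from rig import optics
c0=cur();print(RC.inv().apply(c0[0]-CASE),c0[1].as_euler('xyz'))
for a in (.8,.6,.45,.3,.2,.1): print(a,delta(c0,lid(a)))
P=RC.inv().apply(cloud(optics.grab_frame("side")).reshape(-1,3)-CASE)
for xx in (.06,.085):
    l=P[(abs(P[:,0]-xx)<.012)&(P[:,2]>.075)&(P[:,2]<.25)&(abs(P[:,1])<.1)]
    if len(l)>5: A=np.polyfit(l[:,2],l[:,1],1);print("lid a~",np.arctan2(1,A[0]),len(l))
E
```

```text
[ 0.00329597 -0.02980794  0.15017976] [ 3.13823942 -0.01188739 -0.14236718]
0.8 (array([-0.035, -0.178,  0.147]), array([ 0.006, -0.023, -0.003]))
0.6 (array([-0.037, -0.325,  0.296]), array([ 0.006, -0.023, -0.003]))
0.45 (array([-0.039, -0.415,  0.426]), array([ 0.006, -0.023, -0.003]))
0.3 (array([-0.04 , -0.484,  0.568]), array([ 0.006, -0.023, -0.003]))
0.2 (array([-0.042, -0.518,  0.668]), array([ 0.006, -0.023, -0.003]))
0.1 (array([-0.043, -0.542,  0.77 ]), array([ 0.006, -0.023, -0.003]))
lid a~ 1.1063085518123692 113
lid a~ 1.0984212323216684 112
```

The lid is following, now at about 1.1 rad. I'll continue the arc.

apply_moves:
  targets:
    - [[0, -0.02, -0.09, 0.07, 0, -0.02, 0], [0, -0.035, -0.18, 0.15, 0, -0.02, 0], [0, -0.035, -0.26, 0.22, 0, -0.02, 0], [0, -0.035, -0.325, 0.3, 0, -0.02, 0], [0, -0.035, -0.415, 0.43, 0, -0.02, 0], [0, -0.04, -0.484, 0.57, 0, -0.02, 0], [0, -0.04, -0.53, 0.69, 0, -0.02, 0], [0, -0.04, -0.53, 0.69, 0, -0.02, 0]]

```text
clock: 24.38
eef_pos: [0.6276, -0.0621, 0.0796]
eef_rot: [3.136, 0.002, -0.144]
force: [-0.7, -0.1, -0.3]
opening: -0.002
grasp_force: 0.0
```

```bash
python3 - <<'E'
from plan import *
from rig import optics
c0=cur();print(RC.inv().apply(c0[0]-CASE),c0[1].as_euler('xyz'))
print("press pos",delta(c0,case(.048,.08)))
P=RC.inv().apply(cloud(optics.grab_frame("side")).reshape(-1,3)-CASE)
for xx in (.06,.085):
    l=P[(abs(P[:,0]-xx)<.012)&(P[:,2]>.05)&(P[:,2]<.12)&(P[:,1]>-.04)&(P[:,1]<.06)]
    A=np.polyfit(l[:,1],l[:,2],1);print("lid a~",np.arctan(A[0]),len(l))
E
```

```text
[-0.00069825  0.02096812  0.07964326] [ 3.13605433e+00  1.56774101e-03 -1.43735875e-01]
press pos (array([ 0.006, -0.27 , -0.005]), array([ 0.011,  0.003, -0.005]))
lid a~ 0.1616474895079515 133
lid a~ 0.16126346558255755 141
```

apply_moves:
  targets:
    - [[0, 0, -0.1, -0.15, 0, 0, 0], [0, 0, -0.3, -0.15, 0, 0, 0], [0, 0, -0.3, -0.15, 0, 0, 0], [0, 0, -0.3, -0.05, 0, 0, 0], [0, 0, -0.3, 0.05, 0, 0, 0], [0, 0, -0.3, 0.1, 0, 0, 0], [0, 0, -0.3, 0.14, 0, 0, 0], [0, 0, -0.3, 0.14, 0, 0, 0]]

```text
clock: 25.42
eef_pos: [0.6329, -0.0332, 0.0695]
eef_rot: [3.136, -0.002, -0.145]
force: [-5.7, 0.2, 14.1]
opening: -0.001
grasp_force: 7.0
```

apply_moves:
  targets:
    - [[0, 0, 0, 0.02, 0, 0, 0], [0, 0, 0, 0.04, 0, 0, 0], [0, 0, 0, 0.06, 0, 0, 0], [0, 0, 0, 0.06, 0, 0, 0]]

```text
clock: 25.92
eef_pos: [0.6332, -0.033, 0.0625]
eef_rot: [3.136, -0.002, -0.145]
force: [-3.8, 1.5, 10.0]
opening: 0.001
grasp_force: 5.0
```

apply_moves:
  targets:
    - [[0, 0, 0, 0.03, 0, 0, 0], [0, 0, 0, 0.03, 0, 0, 0], [0, 0, 0, -0.4, 0, 0, 0], [0, 0, 0, -1, 0, 0, 0], [0, 0, 0, -1, 0, 0, 0]]

```text
clock: 26.55
eef_pos: [0.6369, -0.0325, 0.1664]
eef_rot: [3.138, -0.014, -0.146]
force: [-1.0, 0.8, -0.3]
opening: -0.003
grasp_force: 0.0
```

apply_moves:
  targets:
    - [[0, -0.4, 0, -0.5, 0, 0, 0], [0, -0.8, 0, -1, 0, 0, 0], [0, -0.8, 0, -1, 0, 0, 0], [0, -0.8, 0, -1, 0, 0, 0]]

```text
clock: 27.05
eef_pos: [0.5536, -0.0212, 0.2601]
eef_rot: [3.136, -0.002, -0.146]
force: [1.2, -0.6, 0.1]
opening: 0.0
grasp_force: 0.0
```

```bash
python3 - <<'E'
from plan import *
from rig import optics
for n in("side","top"):
    P=RC.inv().apply(cloud(optics.grab_frame(n)).reshape(-1,3)-CASE)
    l=P[(abs(P[:,0]-.05)<.04)&(P[:,2]>.04)&(P[:,2]<.12)&(P[:,1]>-.055)&(P[:,1]<.06)]
    A=np.polyfit(l[:,1],l[:,2],1);print(n,"lid a~",np.arctan(A[0]),"z",l[:,2].mean(),len(l))
s=read_state();print(s["clock"],s["eef_pos"],s["force"])
E
```

```text
side lid a~ -0.0011546553075074846 z 0.06228999354843825 653
top lid a~ -0.005717019377028987 z 0.06321877029541473 984
27.15 [ 0.55365701 -0.02119214  0.25906563] [-0.51650727  0.15644784  0.023369  ]
```

The lid is shut at about 0 rad and the arm is clear, so I'll hand in.

```bash
python3 -c "
from rig import job_done
print(job_done())"
```

```text
the job is handed in; nothing more can be done
None
```

The carrier is locked flat under the stud head, the lid is snapped shut (both cameras read it within 0.006 rad of closed), no contact with the jars or cup was seen, and I handed the job in at about 27 s; no verdict came back.

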